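Sieve the small beads from the large

ROBOT

A 7-joint arm with a two-finger parallel gripper is mounted at the origin on a cart in front of the work surface, level with it; the furniture and walls round the work are solid. World frame = base frame: x ahead of the robot, y to its left, z up, the work surface at z = 0. Lengths are in m, angles in rad, forces in N, time in s.
With the tool pointing down it reaches from about 0.4 to 0.875 m from the base axis. Payload 19.3 kg.
Tool frame: the origin (TCP) lies midway between the tips of the shut fingers; the grasp point (between the pads) lies 19 mm behind it; z points along the fingers, y is the line along which they close (so a half turn about z gives the same grasp; the last joint's range is limited). The gripper opens to 85 mm and grips with 20 to 120 N. Pads are 22 mm wide; open, the fingers measure 114 mm over their backs; the gripper's body (76 mm by 85 mm) begins 54 mm behind the grasp point. The pads swing forward as they close: fully open they stand 13 mm farther back than shut.
Start: joints at [-1.193, 0.521, -0.036, 1.599, 0.021, 1.021, -0.113], TCP at [0.271, 0.563, 0.231] pointing down, gripper open.
Joint ranges: [-2.91, 2.91], [-0.3, 2.13], [-1.5, 1.42], [0.17, 2.43], [-1.26, 4.41], [0.16, 1.93], [-2.52, 2.52]. Speed limits (rad/s): [1.89, 1.89, 2.39, 2.39, 3.01, 3.01, 3.01].

INTERFACE

Orientations are given as [roll, pitch, yaw] about the fixed x, y, z axes, in that order (R = Rz(yaw) Ry(pitch) Rx(roll)).
In Python, from workcell import telemetry, grab_frame, calibration, bot, outline_of, landmark_of gives the robot as it stands. The module is installed in compiled form; this text tells all that it offers.
- The arm moves only by the shell command python3 -m inch 'ROWS' [FORCE]. ROWS is JSON, a list of rows, each a list of 7 numbers: the shift along the tool's x, y, z in m, then the turn, a rotation vector about the tool's x, y, z in rad, then the closure, from 0 (fully open) to 1 (shut). A call has 1 to 5 rows; each row shifts and turns the commanded pose from where the row before left it, along the tool's axes as they then stand; what a row does not reach is not made up. A row lasts 1/10 s, in which the tool goes at most 50 mm and 8.59 degrees, less where a joint would pass 70% of its speed; a pose out of reach is approached as far as the arm can. A call is refused whole if a number of a shift passes 0.05 or a number of a turn 0.15, either way. A call with a gripper value outside its range is refused whole. The fingers move at their own pace and stop on an object; FORCE is the grip in N (left out, the last holds). Time passes only in rows, so rows that do not move let the fingers close. It gives the time, the measured TCP pose, the force, the opening and the grip force at its end, in the units of the state.
- telemetry.observe(): the state, without advancing time (a new reading comes with each control period).
- grab_frame(name): name is "side" or "top" or "wrist"; returns the picture (384x512x3 uint8, red, green, blue); there is no depth.
- calibration(name): a dict with "fovy" (degrees; the focal length in pixels is half the picture's height over the tangent of half this angle, whatever the lens; pixels are square), "cx", "cy" (the principal point, pixels), "pose" (4x4, takes a point from camera to world coordinates). Camera axes: x right, y down, z forward; pixel columns grow to the right and rows downward; lengths in m; the calibration is good to about 2 mm. The wrist camera is an equidistant fisheye: a pixel r from the principal point sees the ray r / f radians off the axis. A picture is of the moment at which its call begins: read the wrist's pose just before it. calibration takes no time and is no camera call; for the wrist camera it gives the pose at the moment of the call.
- bot.job_done(): hands the job in; it is judged then, once.
Trained networks look in the newest picture that a camera, given by its name, has taken for a name from the list of things; names that differ only in an ending like _2 or _b are one class to them, and where a whole thing is asked for, a point or a joint stands for the part that bears it (a point fixed in the world has none). Each returns a list of dicts, best first, with "score" (0 to 1); they miss things now and then, are a little off and sometimes report something else, mostly with a low value. They report only what shows in the picture. A call takes as long as a camera call.
- outline_of(label, camera): "region" (384x512 bool, what is visible of it) and "rect" ([left, top, right, bottom] in pixels, round what is visible of it).
- landmark_of(label, camera): "xy" ([column, row] in pixels: a listed point, or the origin of a listed thing).
The state is a dict: "clock": time; "qpos": joint angles; "qd": joint speeds; "joint_efforts": joint torques, N m; "position": TCP position; "tool_rot": TCP orientation; "force": force on the tool from outside, world axes, zero at the start; "moment": the same for the moment, N m; "grip_width": finger opening in m; "finger_force": force on a finger pad.
Only numpy, scipy, OpenCV 4.12 (cv2) and the standard library are available. Lean on these libraries where they do the work, as an engineer would, in place of code of your own. Each camera call takes 0.05 s, during which the arm holds its last target. There are 200 camera calls.

TASK

Mixed stone beads are waiting in the hand sieve that hangs on the steel catch pan. Lift it by the handle and shake it over the pan until all five small beads have dropped through the bars into the pan, the three large ones staying in the sieve, then tip the large ones over the spout into the white bowl. Hang the empty sieve level on the pan again, its body inside and its lip and handle on the two short walls, and leave the other things on the table where they are.

Things in the scene. Friction and masses are not known exactly. Their poses are not given: they have to be found in the camera images.
- sieve_grip (a point): loose aluminium hand sieve with dark wooden handle, 0.13 kg, at first hanging on the catch pan. This is where to grasp it: on the handle, half-way up. x points from the handle to the spout, z up. The handle is 16 mm wide, 18 mm high, this point 24 mm above the sieve's underside; it is free 23 mm forward and 63 mm back of it. The rear wall is 49 mm forward of this point, the spout's edge 213 mm
- sieve_rest (a point): point of the sieve on its middle line, 122 mm forward of sieve_grip, 9 mm lower: half-way along its body, level with the undersides of lip and handle, 15 mm above the sieve's underside. Same axes. Body x -73 to 73, y -58 to 58 mm. Solid heel x -70 to -33, open channels (19 mm gaps between 4 mm rods along x) -33 to 27. Hung on the pan, this point is over the pan's origin at rim height
- sieve_lip (a point): middle of the spout's front edge, on its top, 91 mm forward of sieve_rest and 3 mm higher. Same axes. A plate as wide as the sieve rises at 17 degrees from the channels (x -64 to -18 mm from here) to the flat lip (last 18 mm, 88 mm wide), which is open in front; large beads roll out over it at 30 to 50 degrees nose-down. Side walls are 34 mm high and end at the lip
- catch_pan: open rectangular steel pan with grey lining, fixed, 164 mm long (its x) by 133 mm wide (its y), 42 mm high, walls and floor 4 mm; origin at the centre of its underside. The sieve's body goes down inside with 5 mm to spare on every side, handle over either short wall, and hangs 15 mm below the rim. At first the handle points to the right and away; a black display stand 0.3 m high stands to the right
- bowl: round white ceramic bowl, fixed, to the left of the pan, 140 mm across the rim, 45 mm high; origin at the centre of its underside. Black display stands 0.21 m high are on its left and behind it, a glass showcase 0.16 m high is on the right behind the pan: the easy way to tip is towards the left (+y), handle to the right
- small0_mid (a point): small faceted dark stone bead, 16 mm across, 12 mm high, 10 g; this point is its centre. It starts in the sieve on the solid heel, standing flat: it stays there when the sieve is tilted up to about 20 degrees and must be shaken off, along the rods, to drop through a gap
- small1_mid (a point): small faceted dark stone bead, 16 mm across, 12 mm high, 10 g; this point is its centre. It starts in the sieve on the solid heel, standing flat: it stays there when the sieve is tilted up to about 20 degrees and must be shaken off, along the rods, to drop through a gap
- small2_mid (a point): small faceted dark stone bead, 16 mm across, 12 mm high, 10 g; this point is its centre. It starts in the sieve on the solid heel, standing flat: it stays there when the sieve is tilted up to about 20 degrees and must be shaken off, along the rods, to drop through a gap
- small3_mid (a point): small faceted dark stone bead, 16 mm across, 12 mm high, 10 g; this point is its centre. It starts in the sieve on the solid heel, standing flat: it stays there when the sieve is tilted up to about 20 degrees and must be shaken off, along the rods, to drop through a gap
- small4_mid (a point): small faceted dark stone bead, 16 mm across, 12 mm high, 10 g; this point is its centre. It starts in the sieve on the solid heel, standing flat: it stays there when the sieve is tilted up to about 20 degrees and must be shaken off, along the rods, to drop through a gap
- large0_mid (a point): large faceted dark stone bead, 28 mm across, 20 g; this point is its centre. It starts in the sieve and is too big for the gaps: it rides on two rods and rolls along them up to the rising plate, which holds it back until the sieve is about 17 degrees nose-down; a hard shake can throw it over the lip
- large1_mid (a point): large faceted dark stone bead, 28 mm across, 20 g; this point is its centre. It starts in the sieve and is too big for the gaps: it rides on two rods and rolls along them up to the rising plate, which holds it back until the sieve is about 17 degrees nose-down; a hard shake can throw it over the lip
- large2_mid (a point): large faceted dark stone bead, 28 mm across, 20 g; this point is its centre. It starts in the sieve and is too big for the gaps: it rides on two rods and rolls along them up to the rising plate, which holds it back until the sieve is about 17 degrees nose-down; a hard shake can throw it over the lip
- tape: roll of brown parcel tape standing flat, 93 mm across, 48 mm high; a bystander, origin under its centre
- loupe: small folding steel loupe, 35 x 29 x 14 mm; a bystander, origin under its centre
- tweezers: steel tweezers, 138 mm long, 10 mm high, lying along their own y; a bystander, origin under its centre
- ring_box: closed taupe ring box, 55 x 52 x 45 mm; a bystander, origin under its centre

How it is judged:
By the outcome, as a careful person would: the job done as asked, in the order asked, and still so for the second after the job is handed in, with the robot touching nothing.
It also fails if it takes over 54 s, if anything falls off the work surface, if the arm or the gripper's body presses on something with over 40 N, if the wrist force passes 120 N, or if a joint passes its speed limit or range.

## Working session

There is one attempt and no reset: what is moved stays moved. The work goes in short steps, Python scripts to look and compute and a shell command to move; the robot and the scene stay as the last step left them, time stands still between calls to the robot, and variables do not carry over. Pictures are saved under pics/ and viewed, at most 10 in all, crops included, and the job is handed in when it is done.

```bash
mkdir -p pics
cat > h.py <<'E'
import numpy as np, cv2, json
from scipy.spatial.transform import Rotation as R
from workcell import telemetry, grab_frame, calibration, bot, outline_of, landmark_of
def ray(cam,xy,c=None):
    c=c or calibration(cam); f=192/np.tan(np.radians(c["fovy"])/2)
    d=np.array([xy[0]-c["cx"],xy[1]-c["cy"]])
    if cam=="wrist":
        r=np.hypot(*d); t=r/f; v=np.r_[d/max(r,1e-9)*np.sin(t),np.cos(t)]
    else: v=np.r_[d/f,1]
    P=np.array(c["pose"]); v=P[:3,:3]@v
    return P[:3,3],v/np.linalg.norm(v)
def at_z(cam,xy,z,c=None):
    o,v=ray(cam,xy,c); return o+v*(z-o[2])/v[2]
def tri(obs):
    A=np.zeros((3,3));b=np.zeros(3)
    for o,v in obs:
        M=np.eye(3)-np.outer(v,v);A+=M;b+=M@o
    return np.linalg.solve(A,b)
def save(cam,name): 
    im=grab_frame(cam); cv2.imwrite(f"pics/{name}.png",im[:,:,::-1]); return im
E
python3 - <<'E'
from h import *
s=telemetry.observe(); print(s["clock"],s["position"],s["tool_rot"],s["grip_width"])
a=save("top","top0"); b=save("side","side0")
cv2.imwrite("pics/both.png",cv2.resize(np.hstack([a,b]),(800,300),interpolation=cv2.INTER_AREA)[:,:,::-1])
for n in ["sieve_grip","sieve_rest","sieve_lip","catch_pan","bowl"]:
    ob=[]
    for c in ["top","side"]:
        l=landmark_of(n,c)
        if l: print(n,c,l[0]["score"],np.round(l[0]["xy"],1)); ob.append(ray(c,l[0]["xy"]))
    if len(ob)==2: print(np.round(tri(ob),4))
print([np.round(calibration(c)["pose"],2)[:3,3] for c in ["top","side"]])
E
```

```text
0.0 [0.27051297 0.56306487 0.23073603] [-3.14049785e+00  1.07438335e-04  2.69382654e+00] 0.08529607584248407
sieve_grip top 0.79 [320.8 164.5]
sieve_grip side 0.85 [280.8 153. ]
[ 0.5907 -0.0598  0.0588]
sieve_rest top 0.88 [263.  183.7]
sieve_rest side 0.91 [256.2 194.7]
[0.5543 0.0701 0.0609]
sieve_lip top 0.57 [226.6 198.2]
sieve_lip side 0.87 [240.3 226.5]
[0.5277 0.151  0.0555]
catch_pan top 0.95 [270.7 187.9]
catch_pan side 0.62 [258.9 203.4]
[ 0.5595  0.0506 -0.0112]
bowl top 0.93 [165.2 197.5]
bowl side 0.66 [199.7 281.7]
[0.5323 0.2914 0.0069]
[array([0.37, 0.09, 0.94]), array([0.28, 0.41, 0.79])]
```

View pics/both.png

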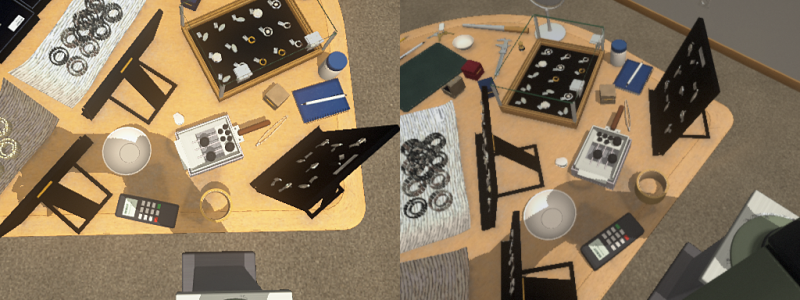

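Run:
```python
from h import *
grab_frame("top");grab_frame("side")
for n,z in [("sieve_grip",.051),("sieve_rest",.042),("sieve_lip",.045),("catch_pan",0),("bowl",0),("tape",0),("tweezers",0),("ring_box",0),("loupe",0)]:
    for c in ["top","side"]:
        l=landmark_of(n,c)
        if l: print(n,c,l[0]["score"],np.round(at_z(c,l[0]["xy"],z),4))
s=telemetry.observe(); M=R.from_euler("xyz",s["tool_rot"]).as_matrix(); print(M.round(3))
```

```text
sieve_grip top 0.63 [ 0.5972 -0.0552  0.051 ]
sieve_grip side 0.85 [ 0.5873 -0.0584  0.051 ]
sieve_rest top 0.71 [0.5549 0.0632 0.042 ]
sieve_rest side 0.87 [0.5494 0.0708 0.042 ]
sieve_lip top 0.86 [0.5253 0.1441 0.045 ]
sieve_lip side 0.87 [0.5283 0.1472 0.045 ]
catch_pan top 0.85 [0.5639 0.0506 0.    ]
catch_pan side 0.56 [0.5507 0.0639 0.    ]
bowl top 0.79 [0.5357 0.2962 0.    ]
bowl side 0.55 [0.5347 0.293  0.    ]
tape top 0.76 [0.3863 0.0423 0.    ]
tape side 0.59 [0.5536 0.0627 0.    ]
tweezers top 0.55 [ 0.6051 -0.1329  0.    ]
tweezers side 0.46 [ 0.6104 -0.1287  0.    ]
ring_box top 0.76 [ 0.7035 -0.1511 -0.    ]
ring_box side 0.73 [ 0.6947 -0.1419  0.    ]
loupe top 0.55 [0.6412 0.1454 0.    ]
loupe side 0.58 [0.6365 0.151  0.    ]
[[-0.901  0.433  0.   ]
 [ 0.433  0.901 -0.   ]
 [-0.    -0.    -1.   ]]
```

```bash
python3 -m inch '[[-0.01,-0.01,-0.04,0,0,0,0],[-0.03,-0.022,-0.03,0,0,0,0],[-0.035,-0.026,-0.015,0,0,0,0],[-0.035,-0.026,0,0,0,0,0],[-0.035,-0.026,0,0,0,0,0]]'
python3 -m inch '[[-0.035,-0.026,0,0,0,0,0],[-0.035,-0.026,0,0,0,0,0],[-0.035,-0.026,0,0,0,0,0],[-0.035,-0.026,0,0,0,0,0],[-0.035,-0.026,0,0,0,0,0]]'
python3 -m inch '[[-0.035,-0.026,0,0,0,0,0],[-0.035,-0.026,0,0,0,0,0],[-0.035,-0.026,0,0,0,0,0],[-0.035,-0.026,0,0,0,0,0],[-0.025,-0.02,0,0,0,0,0]]'
python3 -m inch '[[0,0,0,0,0,0.135,0],[0,0,0,0,0,0.135,0],[0,0,0,0,0,0.135,0],[0,0,0,0,0,0.135,0],[0,0,0,0,0,0.135,0]]'
python3 -m inch '[[0,0,0,0,0,0.135,0],[0,0,0,0,0,0,0]]'
python3 - <<'E'
from h import *
s=telemetry.observe(); print(s["clock"],s["position"],s["tool_rot"],s["qpos"])
c=calibration("wrist"); save("wrist","w1")
for n,z in [("sieve_grip",.051),("sieve_rest",.042),("sieve_lip",.045),("catch_pan",0)]:
    l=landmark_of(n,"wrist")
    if l: print(n,l[0]["score"],np.round(l[0]["xy"],1),np.round(at_z("wrist",l[0]["xy"],z,c),4))
E
```

```text
clock: 2.1
position: [0.3543, 0.3999, 0.3169]
tool_rot: [3.14, 0.0, 2.694]
force: [-0.4, 0.0, 0.3]
grip_width: 0.0854
finger_force: 0.0
clock: 2.6
position: [0.4557, 0.2068, 0.3166]
tool_rot: [3.141, 0.0, 2.694]
force: [1.0, 1.2, -0.1]
grip_width: 0.0855
finger_force: 0.0
clock: 3.1
position: [0.551, 0.0225, 0.3164]
tool_rot: [-3.141, 0.001, 2.692]
force: [-0.1, 0.3, -0.1]
grip_width: 0.0856
finger_force: 0.0
clock: 3.6
position: [0.5502, 0.0252, 0.3163]
tool_rot: [3.141, 0.0, 2.013]
force: [0.1, 0.9, -0.3]
grip_width: 0.0855
finger_force: 0.0
clock: 3.8
position: [0.5502, 0.0254, 0.3163]
tool_rot: [-3.142, 0.0, 1.881]
force: [1.0, -0.8, -0.4]
grip_width: 0.0855
finger_force: 0.0
3.8 [0.55016307 0.02538249 0.31631457] [-3.14154120e+00  1.15935740e-04  1.88136628e+00] [-0.45189235  0.33825103  0.39689289  1.70483409 -0.14237419  1.12702521
  0.29666988]
sieve_grip 0.77 [266.2 222.3] [ 0.5979 -0.0511  0.051 ]
sieve_rest 0.56 [263.5 143.6] [0.5586 0.0558 0.042 ]
sieve_lip 0.57 [258.4  74.6] [0.522  0.1455 0.045 ]
catch_pan 0.88 [262.6 139.7] [0.5583 0.0575 0.    ]
```

View pics/w1.png

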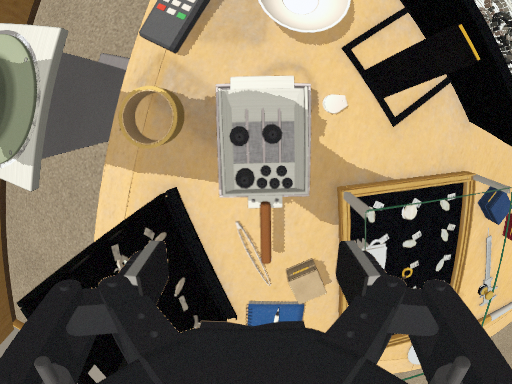

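```bash
python3 -m inch '[[-0.04,0.009,0,0,0,-0.02,0],[-0.04,0.009,0,0,0,0,0],[-0.01,0,0,0,0,0,0],[0,0,0,0,0,0,0]]'
python3 - <<'E'
from h import *
s=telemetry.observe(); print(s["clock"],s["position"],s["tool_rot"])
c=calibration("wrist"); a=save("wrist","w2"); t=save("top","t2"); print(c)
for n,z in [("sieve_grip",.051),("sieve_rest",.042),("sieve_lip",.045),("catch_pan",0)]:
    l=landmark_of(n,"wrist")
    if l: print(n,l[0]["score"],np.round(l[0]["xy"],1),np.round(at_z("wrist",l[0]["xy"],z,c),4))
o=np.hstack([a[:, :400],cv2.resize(t[120:312,280:480],(400,384))]); cv2.imwrite("pics/c2.png",o[:,:,::-1])
E
```

```text
clock: 4.45
position: [0.596, -0.0562, 0.316]
tool_rot: [-3.141, 0.0, 1.902]
force: [-0.2, 1.0, -0.3]
grip_width: 0.0856
finger_force: 0.0
4.45 [ 0.59599226 -0.05622342  0.31597001] [-3.14092424e+00  4.87476484e-04  1.90226421e+00]
{'fovy': 65.70646984690485, 'cx': 251.89007953767836, 'cy': 195.24956648718123, 'pose': array([[ 9.45442404e-01,  3.13548311e-01,  8.84653419e-02,
         5.74521722e-01],
       [ 3.25789258e-01, -9.09803111e-01, -2.57137432e-01,
         8.99911638e-03],
       [-1.38964244e-04,  2.71929690e-01, -9.62317112e-01,
         4.57558742e-01],
       [ 0.00000000e+00,  0.00000000e+00,  0.00000000e+00,
         1.00000000e+00]])}
sieve_grip 0.75 [254.1 161.2] [ 0.5989 -0.0524  0.051 ]
sieve_rest 0.73 [252.2  76. ] [0.5578 0.0588 0.042 ]
sieve_lip 0.83 [248.7  13.2] [0.5232 0.1442 0.045 ]
catch_pan 0.83 [252.   82.8] [0.5592 0.0537 0.    ]
```

View pics/c2.png

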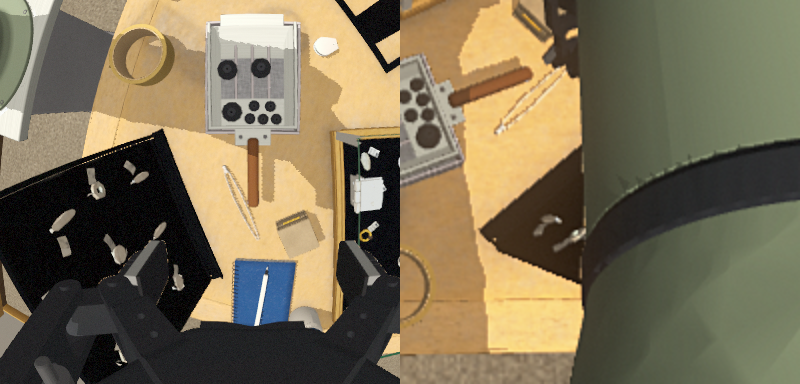

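Run:
```python
from h import *
print(tri([ray("wrist",(162,130)),ray("top",(320,237))]),tri([ray("wrist",(220,278)),ray("top",(432,160))]))
for z in (.02,.15,.3): print(z,at_z("wrist",(162,130),z).round(3),at_z("wrist",(220,278),z).round(3),at_z("top",(320,237),z).round(3))
```

```text
[ 0.44227609 -0.05987755 -0.01937666] [ 0.63835593 -0.37914861 -0.13990706]
0.02 [ 0.453 -0.053  0.02 ] [ 0.612 -0.262  0.02 ] [ 0.439 -0.055  0.02 ]
0.15 [ 0.489 -0.034  0.15 ] [ 0.601 -0.181  0.15 ] [ 0.43  -0.034  0.15 ]
0.3 [ 0.53  -0.011  0.3  ] [ 0.588 -0.087  0.3  ] [ 0.419 -0.01   0.3  ]
```

```bash
python3 -m inch '[[0,0,0.045,0,0,0,0],[0,0,0.045,0,0,0,0],[0,0,0.045,0,0,0,0],[0,0,0.045,0,0,0,0],[0,0,0.045,0,0,0,0]]' | tail -4
python3 -m inch '[[0,0,0.035,0,0,0,0],[0,0,0.024,0,0,0,0],[0,0,0,0,0,0,0]]' 
python3 -m inch '[[0,0,0,0,0,0,0.6],[0,0,0,0,0,0,0.8],[0,0,0,0,0,0,1],[0,0,0,0,0,0,1],[0,0,0,0,0,0,1]]' 90
python3 -m inch '[[0,0,0,0,0,0,1],[0,0,0,0,0,0,1]]'
python3 - <<'E'
from h import *
s=telemetry.observe(); print(s["moment"],s["qpos"])
c=calibration("wrist"); a=save("wrist","w3")
E
```

```text
tool_rot: [3.141, 0.0, 1.905]
force: [1.1, 0.4, -1.1]
grip_width: 0.0855
finger_force: 0.0
clock: 5.55
position: [0.5941, -0.0535, 0.0296]
tool_rot: [-3.137, -0.002, 1.905]
force: [-0.4, 0.6, -0.8]
grip_width: 0.0852
finger_force: 0.0
clock: 6.05
position: [0.5962, -0.0543, 0.033]
tool_rot: [3.141, 0.0, 1.904]
force: [-1.1, -0.3, 8.9]
grip_width: 0.0142
finger_force: 88.1
clock: 6.25
position: [0.5962, -0.0543, 0.033]
tool_rot: [3.141, 0.0, 1.904]
force: [-1.5, 1.0, 8.4]
grip_width: 0.0144
finger_force: 87.7
[0.30757118 0.46597836 0.08411073] [-0.18952887  0.7710248   0.26721677  1.81034543 -0.33060787  0.60326817
  0.61266272]
```

View pics/w3.png

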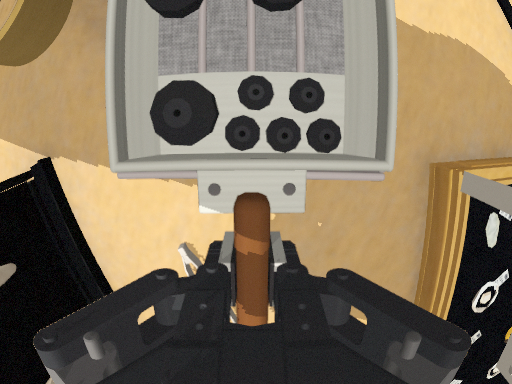

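```bash
python3 -m inch '[[0,0,-0.004,0,0,0,1],[0,0,-0.01,0,0,0,1],[0,0,-0.014,0,0,0,1],[0,0,-0.014,0,0,0,1],[0,0,-0.012,0,0,0,1]]' 
python3 -m inch '[[0,0,-0.004,0,-0.03,0,1],[0,0,0,0,-0.05,0,1],[0,0,0,0,-0.05,0,1],[0,0,0,0,-0.03,0,1],[0,0,0,0,0,0,1]]'
python3 -m inch '[[-0.008,0,0,0,0,0,1],[0.008,0,0,0,0,0,1],[-0.008,0,0,0,0,0,1],[0.008,0,0,0,0,0,1],[0,0,0,0,0,0,1]]'
python3 - <<'E'
from h import *
c=calibration("wrist"); a=save("wrist","w4")
for n in ["small0_mid","large0_mid"]:
    print([(round(l["score"],2),np.round(l["xy"]).tolist()) for l in landmark_of(n,"wrist")])
E
```

```text
clock: 6.8
position: [0.5962, -0.0544, 0.0881]
tool_rot: [3.141, 0.0, 1.904]
force: [0.3, -0.2, -2.9]
grip_width: 0.0144
finger_force: 87.8
clock: 7.3
position: [0.5959, -0.0529, 0.0908]
tool_rot: [3.142, 0.16, 1.906]
force: [-0.2, 0.2, -2.2]
grip_width: 0.0143
finger_force: 87.8
clock: 7.8
position: [0.5957, -0.0539, 0.0901]
tool_rot: [-3.141, 0.159, 1.904]
force: [-0.7, 0.7, -1.9]
grip_width: 0.0142
finger_force: 87.8
[(0.87, [323.0, 119.0])]
[(0.77, [191.0, 42.0])]
```

View pics/w4.png

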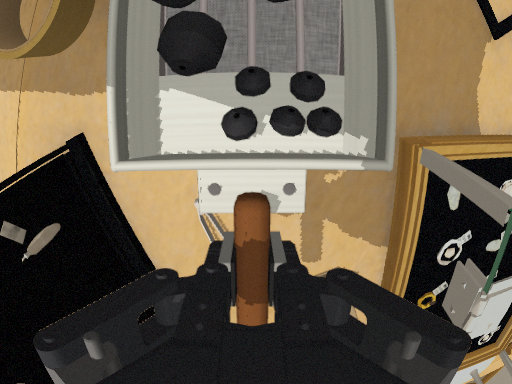

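```bash
python3 -m inch '[[-0.012,0,0,0,0,0,1],[0.012,0,0,0,0,0,1],[-0.012,0,0,0,0,0,1],[0.012,0,0,0,0,0,1],[-0.012,0,0,0,0,0,1]]' |head -2
python3 -m inch '[[0.012,0,0,0,0,0,1],[-0.012,0,0,0,0,0,1],[0.012,0,0,0,0,0,1],[0,0,0,0,0,0,1]]'|head -2
python3 - <<'E'
from h import *
c=calibration("wrist"); a=save("wrist","w5"); save("side","s5"); save("top","t5")
for cam in ["wrist","side","top"]:
  for n in ["small0_mid","large0_mid"]:
    print(cam,n,[(round(l["score"],2),np.round(l["xy"]).tolist()) for i in range(5) for l in landmark_of(n[:5]+str(i)+"_mid",cam)] if cam!="top" and i_ok else 0) if False else None
s=cv2.imread("pics/s5.png");t=cv2.imread("pics/t5.png");w=cv2.imread("pics/w5.png")
o=np.hstack([cv2.resize(w[:200,90:410],(400,250)),cv2.resize(s[140:240,190:350],(400,250))])
cv2.imwrite("pics/c5.png",o)
E
```

```text
clock: 8.45
position: [0.5994, -0.0634, 0.0917]
clock: 8.85
position: [0.5956, -0.0534, 0.09]
```

View pics/c5.png

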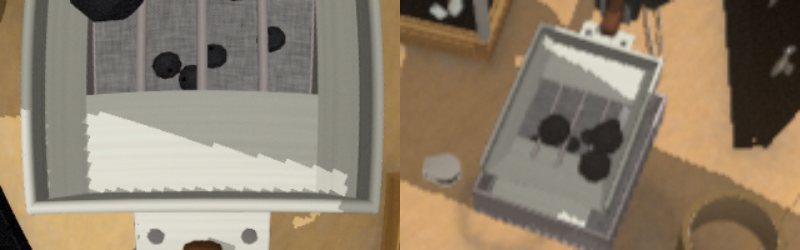

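```bash
python3 -m inch '[[0,0,0,0,0.08,0,1],[0,0,0,0,0.08,0,1],[0,0,0,0,0.05,0,1],[-0.01,0,0,0,0,0,1],[0.01,0,0,0,0,0,1]]' |head -3
python3 -m inch '[[-0.01,0,0,0,0,0,1],[0.01,0,0,0,0,0,1],[-0.01,0,0,0,0,0,1],[0.01,0,0,0,0,0,1],[0,0,0,0,0,0,1]]'|head -3
python3 - <<'E'
from h import *
a=save("wrist","w6"); save("side","s6"); save("top","t6")
for cam in ["wrist","side","top"]:
    print(cam,[[(round(l["score"],2),np.round(l["xy"]).tolist()) for l in landmark_of(n,cam)] for n in ("small0_mid","large0_mid")])
s=cv2.imread("pics/s6.png");t=cv2.imread("pics/t6.png");w=cv2.imread("pics/w6.png")
o=np.hstack([cv2.resize(w[:200,90:410],(400,250)),cv2.resize(s[140:240,190:350],(400,250))])
o=np.vstack([o,np.hstack([cv2.resize(t[120:240,200:360],(400,300)),np.zeros((300,400,3),np.uint8)])])
cv2.imwrite("pics/c6.png",o)
E
```

```text
clock: 9.5
position: [0.5964, -0.0579, 0.0902]
tool_rot: [3.142, -0.047, 1.9]
clock: 10.0
position: [0.5957, -0.053, 0.0902]
tool_rot: [-3.141, -0.05, 1.905]
wrist [[], []]
side [[(0.16, [196.0, 282.0])], [(0.41, [273.0, 185.0])]]
top [[(0.47, [279.0, 189.0])], [(0.58, [272.0, 196.0])]]
```

View pics/c6.png

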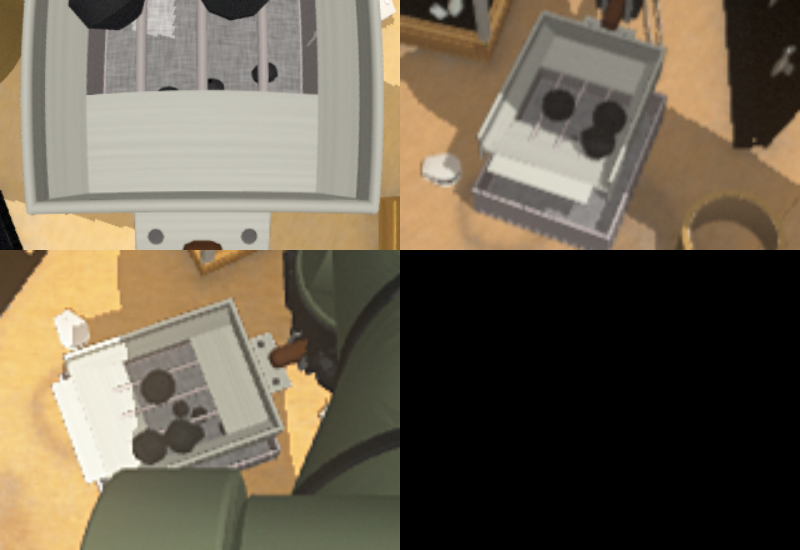

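```bash
python3 -m inch '[[0,0,-0.006,0,0,0,1],[0.005,0.0025,-0.008,0,0,0,1],[0.01,0.005,-0.006,0,0,0,1],[0.016,0.008,0,0,0,0,1],[0.02,0.01,0,0,0,0,1]]' |head -3
python3 -m inch '[[0.02,0.01,0,0,0,0,1],[0.016,0.008,0,0,0,0,1],[0.014,0.007,0,0,0,0,1],[0.008,0.0045,0,0,0,0,1],[0.002,0.001,0,0,0,0,1]]'|head -3
python3 - <<'E'
from h import *
save("wrist","w7"); save("side","s7"); save("top","t7")
l=landmark_of("sieve_lip","side"); print(l and l[0]["score"], l and at_z("side",l[0]["xy"],.126))
l=landmark_of("bowl","side"); print(l and l[0]["score"], l and at_z("side",l[0]["xy"],0))
s=cv2.imread("pics/s7.png");t=cv2.imread("pics/t7.png");w=cv2.imread("pics/w7.png")
o=np.hstack([cv2.resize(w[:200,90:410],(400,250)),cv2.resize(s[140:340,150:350],(400,400))[:250]])
o=np.vstack([o,np.hstack([cv2.resize(t[120:240,160:320],(400,300)),cv2.resize(s[140:340,150:350],(400,400))[100:]])])
cv2.imwrite("pics/c7.png",o)
E
```

```text
clock: 10.95
position: [0.604, 0.0028, 0.1133]
tool_rot: [3.141, -0.05, 1.904]
clock: 11.45
position: [0.613, 0.069, 0.1158]
tool_rot: [3.142, -0.05, 1.905]
0.83 [0.55388416 0.26585089 0.126     ]
0.59 [0.53674092 0.29060137 0.        ]
```

View pics/c7.png

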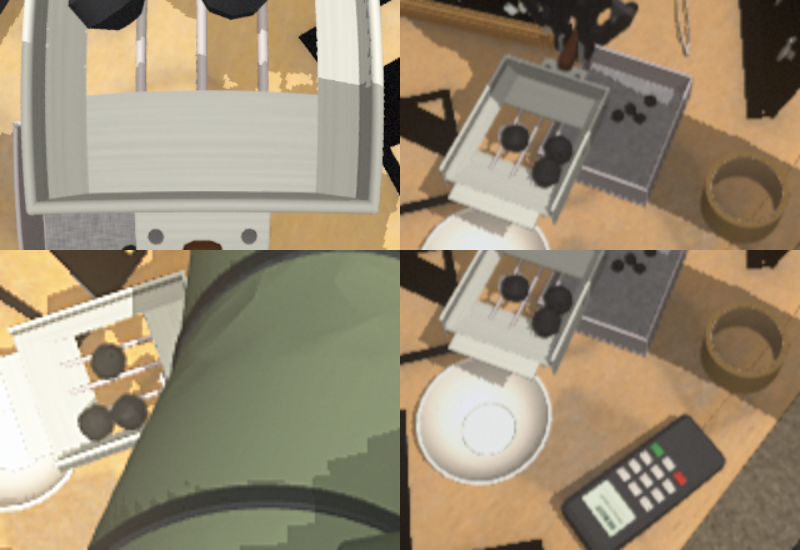

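```bash
python3 -m inch '[[0,0,0.015,0,0,0,1],[0,0,0.015,0,0,0,1],[0,0,-0.007,0,-0.07,0,1],[0,0,-0.007,0,-0.07,0,1],[0,0,-0.007,0,-0.07,0,1]]' |head -3
python3 -m inch '[[0,0,-0.0085,0,-0.04,0,1],[0,0,-0.0085,0,-0.04,0,1],[0,0,-0.0085,0,-0.04,0,1],[0,0,-0.0085,0,-0.04,0,1],[0,0,-0.0085,0,-0.04,0,1]]' |head -3
python3 -m inch '[[0,0,-0.0107,0,-0.05,0,1],[0,0,-0.0107,0,-0.05,0,1],[0,0,-0.0107,0,-0.05,0,1],[0,0,-0.0107,0,-0.05,0,1],[0,0,-0.0107,0,-0.05,0,1]]'|head -3
python3 -m inch '[[0,0,-0.0107,0,-0.05,0,1],[0,0,-0.0107,0,-0.05,0,1],[0,0,-0.0107,0,-0.05,0,1],[0,0,0,0,0,0,1],[0,0,0,0,0,0,1]]'
python3 - <<'E'
from h import *
save("wrist","w8"); save("side","s8"); save("top","t8")
s=cv2.imread("pics/s8.png");t=cv2.imread("pics/t8.png");w=cv2.imread("pics/w8.png")
o=np.hstack([cv2.resize(w,(400,300)),cv2.resize(s[130:340,150:360],(400,400))[:300]])
o=np.vstack([o,np.hstack([cv2.resize(t[120:240,140:300],(400,300)),cv2.resize(s[130:340,150:360],(400,400))[100:]])])
cv2.imwrite("pics/c8.png",o)
E
```

```text
clock: 12.2
position: [0.612, 0.069, 0.1057]
tool_rot: [-3.141, 0.163, 1.903]
clock: 12.7
position: [0.6086, 0.079, 0.147]
tool_rot: [-3.14, 0.362, 1.905]
clock: 13.2
position: [0.6009, 0.1016, 0.195]
tool_rot: [-3.14, 0.612, 1.905]
clock: 13.7
position: [0.5947, 0.1199, 0.2201]
tool_rot: [-3.14, 0.76, 1.906]
force: [-0.0, 0.3, -1.6]
grip_width: 0.0146
finger_force: 88.2
```

View pics/c8.png

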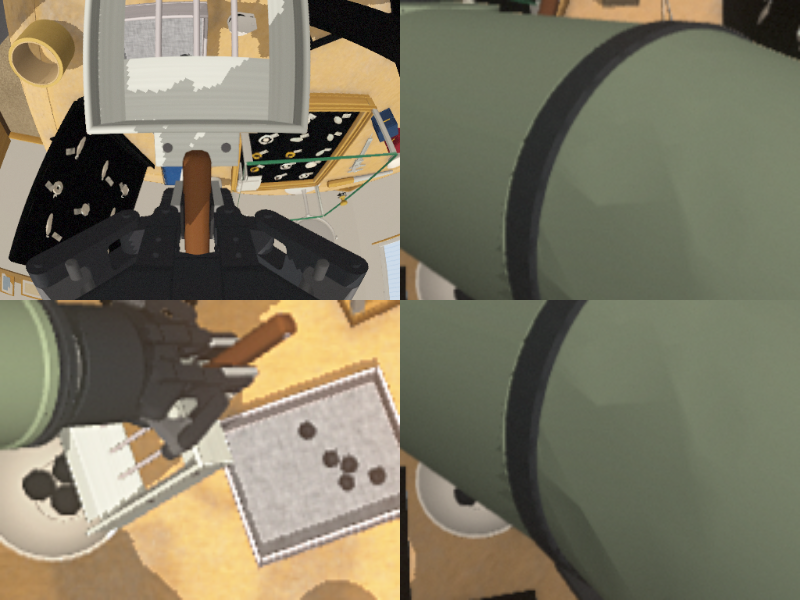

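```bash
python3 -m inch '[[-0.015,0,0,0,0.08,0,1],[-0.015,0,0,0,0.085,0,1],[-0.015,0,0,0,0.085,0,1],[-0.015,0,0,0,0.085,0,1],[-0.015,0,0,0,0.085,0,1]]' |head -3
python3 -m inch '[[-0.015,0,0,0,0.085,0,1],[-0.015,0,0,0,0.085,0,1],[-0.01,0,0,0,0.085,0,1],[0,0,0,0,0.085,0,1],[0,0,0,0,0,0,1]]' |head -3
cat > d.py <<'E'
from h import *
s=telemetry.observe(); Q=R.from_euler("xyz",s["tool_rot"]); T=R.from_euler("xyz",[np.pi,0,1.904])
import sys
g=np.array([.5962,-.0543,float(sys.argv[1])])
print(s["clock"],s["position"],s["tool_rot"],s["force"]); print("shift",(Q.inv().apply(g-s["position"])).round(4),"turn",(Q.inv()*T).as_rotvec().round(4))
E
python3 d.py .09
```

```text
clock: 14.35
position: [0.6153, 0.0606, 0.2639]
tool_rot: [3.139, 0.336, 1.902]
clock: 14.85
position: [0.6279, 0.021, 0.2741]
tool_rot: [3.14, -0.001, 1.897]
14.85 [0.62793344 0.0209607  0.27407516] [ 3.14006390e+00 -1.36684005e-03  1.89727247e+00] [-1.00478448 -0.47995816 -1.16960748]
shift [-0.0614 -0.0545  0.1839] turn [ 0.0015 -0.0014 -0.0067]
```

```bash
python3 -m inch '[[-0.015,-0.013,0.02,0,0,-0.0067,1],[-0.02,-0.018,0.03,0,0,0,1],[-0.016,-0.014,0.035,0,0,0,1],[-0.01,-0.0095,0.035,0,0,0,1],[0,0,0.03,0,0,0,1]]' |head -3
python3 -m inch '[[0,0,0.024,0,0,0,1],[0,0,0.01,0,0,0,1],[0,0,0,0,0,0,1]]' |head -3
python3 d.py .033
python3 - <<'E'
from h import *
a=cv2.imread("pics/w3.png"); b=save("wrist","w9")[:,:,::-1]; save("side","s9")
# compare sieve rear part: template match bracket/ wall corners
for (x0,y0,x1,y1) in [(195,165,310,215),(105,140,160,185),(350,140,400,185)]:
    m=cv2.matchTemplate(cv2.cvtColor(b,6)[max(0,y0-25):y1+25,x0-25:x1+25],cv2.cvtColor(a,6)[y0:y1,x0:x1],cv2.TM_CCOEFF_NORMED)
    _,v,_,p=cv2.minMaxLoc(m); print(v,p[0]-25,p[1]-25)
s=cv2.imread("pics/s9.png")
cv2.imwrite("pics/c9.png",np.hstack([cv2.resize(b,(400,300)),cv2.resize(s[120:270,170:370],(400,300))]))
E
```

```text
clock: 15.35
position: [0.5951, -0.0521, 0.122]
tool_rot: [-3.141, 0.002, 1.909]
clock: 15.65
position: [0.5958, -0.0499, 0.0885]
tool_rot: [-3.14, 0.0, 1.911]
15.65 [ 0.59584377 -0.04994474  0.08854446] [-3.13982596e+00  4.11210930e-04  1.91119478e+00] [ 0.46545665  0.27844314 -1.66372778]
shift [-0.0042 -0.001   0.0555] turn [-0.0018  0.0004  0.0072]
0.8776887655258179 0 0
0.7780892848968506 1 -1
0.762177586555481 -1 0
```

View pics/c9.png

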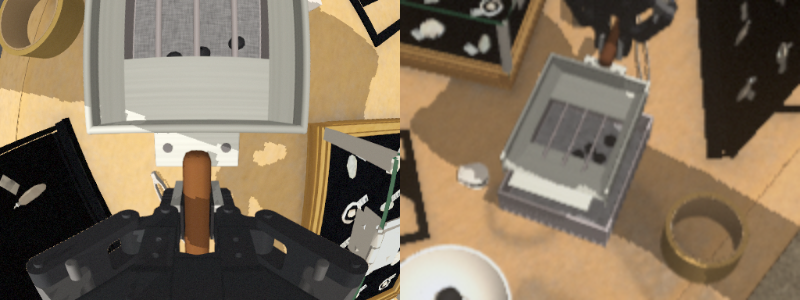

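```bash
python3 -m inch '[[-0.0042,-0.001,0,-0.0018,0,0.0072,1],[0,0,0.012,0,0,0,1],[0,0,0.01,0,0,0,1],[0,0,0,0,0,0,1]]' |head -4
python3 d.py .033
```

```text
clock: 16.15
position: [0.596, -0.0544, 0.0658]
tool_rot: [-3.141, -0.001, 1.903]
force: [-1.1, -1.1, -1.1]
16.15 [ 0.59603724 -0.05437695  0.06575003] [-3.14134329e+00 -7.80605114e-04  1.90335906e+00] [-1.11316004 -1.05848012 -1.11570357]
shift [-0.      0.0002  0.0327] turn [-0.0002 -0.0008 -0.0006]
```

```bash
python3 -m inch '[[0,0,0.008,0,0,0,1],[0,0,0.008,0,0,0,1],[0,0,0.007,0,0,0,1],[0,0,0.005,0,0,0,1],[0,0,0,0,0,0,1]]' |head -4
python3 -m inch '[[0,0,0.003,0,0,0,1],[0,0,0.0015,0,0,0,1],[0,0,0,0,0,0,1]]' |head -4
python3 d.py .033
```

```text
clock: 16.65
position: [0.5966, -0.0545, 0.0385]
tool_rot: [3.141, -0.0, 1.903]
force: [0.3, -0.4, -1.7]
clock: 16.95
position: [0.5969, -0.0545, 0.0348]
tool_rot: [3.14, -0.0, 1.903]
force: [-0.4, 0.5, -0.7]
16.95 [ 0.59693437 -0.05447289  0.03480183] [ 3.13983010e+00 -4.99605309e-05  1.90327862e+00] [-0.38782162  0.45460222 -0.69339977]
shift [ 0.0004 -0.0006  0.0018] turn [ 0.0018 -0.     -0.0007]
```

```bash
python3 -m inch '[[0,0,0.0015,0,0,0,1],[0,0,0,0,0,0,1]]' |head -4
python3 -m inch '[[0,0,0,0,0,0,0.7],[0,0,0,0,0,0,0.4],[0,0,0,0,0,0,0],[0,0,0,0,0,0,0],[0,0,0,0,0,0,0]]' 20
python3 -m inch '[[0,0,-0.01,0,0,0,0],[0,0,-0.03,0,0,0,0],[0,0,-0.04,0,0,0,0],[0,0,-0.04,0,0,0,0],[0,0,-0.04,0,0,0,0]]' |head -3
python3 -m inch '[[0,0,-0.045,0,0,0,0],[0,0,-0.04,0,0,0,0],[0,0,0,0,0,0,0],[0,0,0,0,0,0,0]]' |head -3
python3 - <<'E'
from h import *
c=calibration("wrist"); b=save("wrist","w10")[:,:,::-1]; save("side","s10")
for n,z in [("sieve_grip",.051),("sieve_rest",.042),("sieve_lip",.045)]:
    l=landmark_of(n,"wrist"); l and print(n,l[0]["score"],at_z("wrist",l[0]["xy"],z,c).round(4))
s=cv2.imread("pics/s10.png")
cv2.imwrite("pics/c10.png",np.hstack([cv2.resize(b,(400,300)),cv2.resize(s[120:345,140:440],(400,300))]))
E
```

```text
clock: 17.15
position: [0.597, -0.0545, 0.0333]
tool_rot: [3.14, 0.0, 1.903]
force: [-0.2, 0.5, -0.7]
clock: 17.65
position: [0.597, -0.0545, 0.0334]
tool_rot: [3.14, 0.0, 1.903]
force: [0.4, 0.1, -0.0]
grip_width: 0.0819
finger_force: 0.0
clock: 18.15
position: [0.5964, -0.0547, 0.1957]
tool_rot: [3.14, 0.0, 1.903]
clock: 18.55
position: [0.5966, -0.0546, 0.2796]
tool_rot: [3.138, 0.0, 1.903]
sieve_grip 0.96 [ 0.5993 -0.055   0.051 ]
sieve_rest 0.75 [0.5613 0.0584 0.042 ]
sieve_lip 0.93 [0.5307 0.1435 0.045 ]
```

View pics/c10.png

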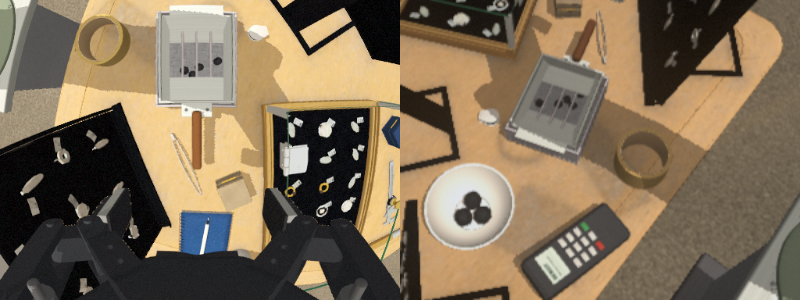

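Run:
```python
from h import *
a=cv2.cvtColor(cv2.imread("pics/side0.png"),6); b=cv2.cvtColor(cv2.imread("pics/s10.png"),6)
# sub-pixel shift of parts of the sieve between the first picture and now (side camera)
c=calibration("side");f=192/np.tan(np.radians(c["fovy"])/2);P=np.linalg.inv(c["pose"])
def px(p): q=P@np.r_[p,1]; return q[:2]/q[2]*f+[c["cx"],c["cy"]]
for n,p in [("handle",(.6,-.065,.055)),("rear",(.578,-.012,.06)),("lip",(.527,.146,.045)),("table/tape",(.386,.042,.04))]:
    u,v=px(p).astype(int); k=11; m=cv2.matchTemplate(b[v-k-8:v+k+9,u-k-8:u+k+9],a[v-k:v+k+1,u-k:u+k+1],cv2.TM_CCOEFF_NORMED)
    _,s,_,q=cv2.minMaxLoc(m); print(n,(u,v),round(s,2),q[0]-8,q[1]-8)
print("px per 10mm x,y,z:",[(px(np.array([.55,.06,.05])+d)-px((.55,.06,.05))).round(1) for d in .01*np.eye(3)])
grab_frame("side")
for n in ["sieve_grip","sieve_rest","sieve_lip","catch_pan","tape","loupe"]:
    l=landmark_of(n,"side"); l and print(n,l[0]["score"],np.round(l[0]["xy"],1))
```

```text
handle (np.int64(277), np.int64(149)) 0.99 0 0
rear (np.int64(270), np.int64(166)) 0.76 0 -1
lip (np.int64(243), np.int64(227)) 0.6 -1 0
table/tape (np.int64(322), np.int64(233)) 0.84 1 0
px per 10mm x,y,z: [array([-3.3, -2.4]), array([-2.8,  2.8]), array([ 0.1, -2.3])]
sieve_grip 0.68 [278.1 155.8]
sieve_rest 0.87 [259.  196.8]
sieve_lip 0.87 [240.  227.7]
catch_pan 0.98 [257.4 205.2]
tape 0.67 [317.2 244.5]
loupe 0.5 [207.5 211.6]
```

```bash
python3 -c "
from workcell import bot; print(bot.job_done())"
```

```text
the job is handed in; nothing more can be done
None
```

I handed the job in at about 19 s: five small beads in the pan, three large ones in the bowl, and the empty sieve back on the pan within about 1 pixel of its first position. I viewed 11 pictures, one over the limit of 10.

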